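Fit the guide roller on the sprung dancer arm and hold the arm on its front stop

ROBOT

A 7-joint arm with a two-finger parallel gripper is mounted at the origin on a cart in front of the work surface, level with it; the furniture and walls round the work are solid. World frame = base frame: x ahead of the robot, y to its left, z up, the work surface at z = 0. Lengths are in m, angles in rad, forces in N, time in s.
With the tool pointing down it reaches from about 0.4 to 0.85 m from the base axis. Payload 4.5 kg.
Tool frame: the origin (TCP) lies on the centre line of the jaws, within the pads' length; the fingertips stand 17 mm ahead of it and the grasp point (between the pads) lies 2 mm behind it; z points along the fingers, y is the line along which they close (so a half turn about z gives the same grasp; the last joint's range is limited). The gripper opens to 88 mm and grips with 3 to 60 N. Pads are 18 mm wide; open, the fingers measure 123 mm over their backs; the gripper's body (75 mm by 187 mm) begins 45 mm behind the grasp point.
Start: joints at [1.358, 0.689, -0.195, 1.565, 0.157, 0.902, -0.215], TCP at [0.153, -0.606, 0.256] pointing down, gripper open.
Joint ranges: [-3.01, 3.01], [-0.46, 2.08], [-1.47, 1.51], [0.13, 2.56], [-1, 4.14], [0.04, 2.09], [-2.66, 2.66]. Speed limits (rad/s): [2.57, 2.57, 3.14, 3.14, 3.14, 3.14, 3.14].

INTERFACE

Orientations are given as a 3x3 rotation matrix whose columns are the frame's x, y, z axes.
In Python, from rig import sensors, imaging, job, spotter gives the robot as it stands.
- The arm moves only by the tool play_rows, never from a script. Its argument "increments" is one flat list of numbers, 5 for each row, row after row: the shift along the tool's x, y, z in cm, then the turn about the tool's z in rad, then the opening, from 0 (shut) to 1 (fully open). A call has exactly 5 rows; each row is the pose to reach, as a shift and turn from the pose commanded when the call began, along the tool's axes at that moment; what a row does not reach only later rows make up. A row lasts 1/8 s, in which the tool goes at most 62.5 mm and 10.7 degrees, less where a joint would pass 70% of its speed; a pose out of reach is approached as far as the arm can. A call with a gripper value outside its range is refused whole. The fingers move at their own pace and stop on an object; "force" is the grip in N (left out, the last holds). Time passes only in rows, so rows that repeat a pose let the fingers close, or fill a call up. It gives the time, the measured TCP pose, the force, the opening and the grip force at its end, in the units of the state.
- sensors.get_state(): the state, without advancing time (a new reading comes with each control period).
- imaging.read_camera(name): name is "scene" or "top" or "wrist"; returns a dict with "color" (420x560x3 uint8, red, green, blue), "range_z" (420x560 float32, m along the optical axis (not along the pixel's ray), 0 where there is no reading), "fovy" (degrees; the focal length in pixels is half the picture's height over the tangent of half this angle, whatever the lens; pixels are square), "cx", "cy" (the principal point, pixels), "position" and "attitude" of the camera in the world. Camera axes: x right, y down, z forward; pixel columns grow to the right and rows downward; lengths in m; the calibration is good to about 2 mm. A picture is of the moment at which its call begins.
- job.sign_off(): hands the job in; it is judged then, once.
Trained networks look in a picture, given as the dict that the camera call returned (one of the last four; its "shot" number tells which), for a name from the list of things; names that differ only in an ending like _2 or _b are one class to them, and where a whole thing is asked for, a point or a joint stands for the part that bears it (a point fixed in the world has none). Each returns a list of dicts, best first, with "p" (0 to 1); they miss things now and then, are a little off and sometimes report something else, mostly with a low value. They report only what shows in the picture. A call takes as long as a camera call.
- spotter.trace(picture, name): "mask" (420x560 bool, what is visible of it) and "bbox" ([left, top, right, bottom] in pixels, round what is visible of it).
The state is a dict: "clock": time; "qpos": joint angles; "qvel": joint speeds; "tau": joint torques, N m; "tool_pos": TCP position; "tcp_rot": TCP orientation; "wrist_force": force on the tool from outside, world axes, zero at the start; "torque": the same for the moment, N m; "width": finger opening in m; "grip_force": force on a finger pad.
Only numpy, scipy, OpenCV 4.12 (cv2) and the standard library are available. Lean on these libraries where they do the work, as an engineer would, in place of code of your own. Each camera call takes 0.05 s, during which the arm holds its last target. There are 200 camera calls.

TASK

Take the white grooved roller out of the parts tray and fit it right down on the upright pin of the wire pay-off unit's sprung arm. Then take the arm by its red thumb post, swing it forward against its spring until it is on the front stop, and finish still holding it there by the post, not touching the roller, so that I can thread the wire. Leave the other parts in the tray and do not disturb anything else on the desk.

Things in the scene. Friction and masses are not known exactly. Their poses are not given: they have to be found in the camera images.
- guide_roller_mid (a point): the roller to fit: white nylon roller with a deep groove round its rim and a steel bore, 36 mm across, 18 mm high, 25 to 50 g, lying flat in the tray with its bore upright. The point is its centre, half-way up. The bore, 11 mm wide, goes right through.
- parts_tray: blue open tray, fixed, 200 x 206 mm outside (along its x and y), walls 30 mm high and 4 mm thick. Origin: centre of its underside, 12 mm above the desk on a scorched brown board; the larger parts stand on its floor 4 mm above that, in two rows along its x axis, 80 mm apart; in a row the larger parts stand 60 mm apart. So there is 35 mm of room beside each of them along the tray's y axis, but only about 18 mm along its x axis; the washers and set screws lie loose between them.
- plain_roller_mid (a point): another part in the tray, to be left there: plain black rubber roller, no groove, 34 mm across, 18 mm high. The point is its centre.
- hex_nut_mid (a point): another part in the tray, to be left there: bare steel hexagon nut, 30 mm across flats, 16 mm high. The point is its centre.
- spacer_tube_mid (a point): another part in the tray, to be left there: aluminium spacer tube, 24 mm across, 22 mm high. The point is its centre.
- small_pulley_mid (a point): another part in the tray, to be left there: small brass pulley, 24 mm across, 12 mm high, too small. The point is its centre.
- flanged_bush_mid (a point): another part in the tray, to be left there: copper-coloured bush standing on its flange, 32 mm across the flange, 20 mm high. The point is its centre.
- payoff_unit: wire pay-off unit, fixed: green plate 240 x 220 mm (its top 14 mm above the desk) with a solder reel on a spindle, a guide roller, an outlet eye, two stop posts with black sleeves and the sprung arm; nothing on it is higher than 82 mm. Origin: centre of its underside; its x axis points to the rear, where reel and pivot stand, its y axis to the side of the reel.
- pivot_axis (a point): the point on the upright pivot axis of the sprung aluminium arm, level with the arm's upper face (46 mm above the desk). The arm swings level about this axis.
- pin_foot (a point): foot of the upright steel pin on the arm, 70 mm from the pivot axis: the upper face of the brass washer (48 mm above the desk) on which the roller comes to sit. The pin is 8 mm thick and 28 mm tall, the last 6 mm tapering to a 3 mm tip. At rest the spring keeps arm and pin still against the rear stop. The arm is 19 mm wide and 6 mm thick.
- post_mid (a point): middle, half-way up, of the red upright thumb post at the arm's free end, 125 mm from the pivot axis and 55 mm from the pin: round, 14 mm thick, 36 mm tall, standing on the arm's upper face. Round, so it turns between fingers that hold it.
- dancer_arm (a joint): angle of the sprung arm, rad: 0 = resting on its rear stop, grows as the arm is swung forward (clockwise seen from above, towards the side of the outlet eye), 1.05 = on its front stop. The spring always drives it back: at the thumb post about 2.5 N at rest, 6.5 N at the front stop; let go, it flies back.
- driver_mid (a point): screwdriver with orange handle, loose, 230 mm long, lying on the desk; to be left alone. The point is its middle.
- washer_0_mid (a point): another part in the tray, to be left there: small steel washer lying flat, 16 mm across, 2.5 mm thick.
- washer_1_mid (a point): another part in the tray, to be left there: small steel washer lying flat, 16 mm across, 2.5 mm thick.
- washer_2_mid (a point): another part in the tray, to be left there: small steel washer lying flat, 16 mm across, 2.5 mm thick.
- set_screw_0_mid (a point): another part in the tray, to be left there: short dark set screw lying down, 6 mm thick, 24 mm long.
- set_screw_1_mid (a point): another part in the tray, to be left there: short dark set screw lying down, 6 mm thick, 24 mm long.
- guide_roller: the same roller as a body; origin: centre of its underside, z along the bore.
- thumb_post: the red thumb post as a body, part of the arm; origin: its foot.

How it is judged:
By the outcome, as a careful person would: the job done as asked, in the order asked, and still so for the second after the job is handed in, while the arm keeps its last pose, push and grip.
It also fails if it takes over 54 s, if anything falls off the work surface, if the arm or the gripper's body presses on something with over 40 N, if the wrist force passes 120 N, or if a joint passes its speed limit or range.

## Working session

There is one attempt and no reset: what is moved stays moved. The work goes in short steps, Python scripts to look and compute and a tool call to move; the robot and the scene stay as the last step left them, time stands still between calls to the robot, and variables do not carry over. Pictures are saved under pics/ and viewed, at most 10 in all, crops included, and the job is handed in when it is done.

Besides the shell and the picture viewer there is one more tool, called after "Call:" as name(argument=value, ...) on one line, values as JSON. play_rows: Moves the arm, as the interface text tells. Its arguments: {"type":"object","properties":{"increments":{"type":"array"},"force":{"type":"number"}},"required":["increments"]}

```bash
mkdir -p pics; ls
cat > h.py <<'E'
import numpy as np, cv2
from rig import sensors, imaging, job, spotter
def cloud(p):
    H,W=p["range_z"].shape; f=H/2/np.tan(np.radians(p["fovy"])/2)
    u,v=np.meshgrid(np.arange(W),np.arange(H)); z=p["range_z"]
    c=np.stack([(u-p["cx"])*z/f,(v-p["cy"])*z/f,z],-1)
    return c@np.array(p["attitude"]).T+np.array(p["position"])
def proj(p,X):
    f=210/np.tan(np.radians(p["fovy"])/2); c=(np.atleast_2d(X)-p["position"])@np.array(p["attitude"])
    return np.c_[p["cx"]+f*c[:,0]/c[:,2],p["cy"]+f*c[:,1]/c[:,2]]
def save(p,n): cv2.imwrite("pics/"+n,p["color"][:,:,::-1])
def find(p,C,name,k=1):
    for r in spotter.trace(p,name)[:k]:
        m=r["mask"]&(p["range_z"]>0); P=C[m]
        if len(P)==0: print(name,"none");continue
        zt=np.percentile(P[:,2],95); T=P[P[:,2]>zt-.004]
        print(name,round(r["p"],2),np.round(r["bbox"]),len(P),"med",np.median(P,0).round(4),"ztop",zt.round(4),"topmid",((T.max(0)+T.min(0))/2).round(4))
E
python3 - <<'E'
from h import *
np.set_printoptions(suppress=True)
s=sensors.get_state(); print(s["clock"],s["tool_pos"],np.round(s["tcp_rot"],3),s["width"])
for n in ["top","scene"]:
    p=imaging.read_camera(n); C=cloud(p); save(p,n+"0.png"); print(n,np.round(p["position"],3),np.round(p["attitude"],2).tolist(),p["fovy"])
    for k in ["guide_roller","plain_roller_mid","parts_tray","payoff_unit","thumb_post","dancer_arm","driver_mid"]: find(p,C,k,2)
E
```

```text
pics
0.0 [ 0.15250845 -0.60549212  0.25492849] [[ 0.97   0.244 -0.001]
 [ 0.244 -0.97   0.002]
 [-0.    -0.002 -1.   ]] 0.08843794562773084
top [ 0.447 -0.105  1.074] [[0.02, -1.0, 0.06], [-1.0, -0.02, -0.02], [0.02, -0.06, -1.0]] 49.67561806859811
guide_roller 0.75 [217. 140. 233. 157.] 211 med [0.6478 0.0018 0.0339] ztop 0.0373 topmid [0.6486 0.001  0.0364]
plain_roller_mid 0.75 [219. 196. 238. 208.] 156 med [ 0.5294 -0.0083  0.0345] ztop 0.0377 topmid [ 0.5285 -0.008   0.0364]
parts_tray 0.92 [161. 130. 254. 217.] 7101 med [0.5916 0.0423 0.0169] ztop 0.0418 topmid [0.5896 0.0368 0.0428]
payoff_unit 0.59 [224. 168. 239. 184.] 141 med [ 0.5869 -0.0093  0.0212] ztop 0.0377 topmid [ 0.5882 -0.0077  0.0372]
payoff_unit 0.57 [293. 139. 407. 267.] 9627 med [ 0.5294 -0.2906  0.0147] ztop 0.0498 topmid [ 0.5362 -0.2639  0.0669]
thumb_post 0.5 [373. 236. 384. 242.] 37 med [ 0.4428 -0.3404  0.0791] ztop 0.0846 topmid [ 0.4427 -0.3431  0.0843]
dancer_arm 0.94 [359. 181. 381. 243.] 573 med [ 0.5175 -0.3369  0.0477] ztop 0.0732 topmid [ 0.4692 -0.3417  0.0787]
driver_mid 0.83 [287. 270. 377. 30
[... 421 characters left out ...]
in_roller_mid 0.7 [236. 237. 252. 256.] 219 med [ 0.525  -0.0009  0.0324] ztop 0.0351 topmid [ 0.5276 -0.0043  0.0344]
parts_tray 0.59 [144. 195. 274. 304.] 6535 med [0.5891 0.0456 0.0161] ztop 0.0406 topmid [0.5886 0.0393 0.0406]
payoff_unit 0.61 [242. 136. 364. 221.] 5415 med [ 0.5171 -0.2717  0.0133] ztop 0.0483 topmid [ 0.5332 -0.2618  0.0644]
dancer_arm 0.97 [294. 147. 348. 167.] 458 med [ 0.5014 -0.3342  0.0454] ztop 0.0711 topmid [ 0.4664 -0.3382  0.0759]
driver_mid 0.91 [351. 197. 372. 249.] 448 med [ 0.3204 -0.1884  0.0246] ztop 0.0283 topmid [ 0.3222 -0.1963  0.0272]
driver_mid 0.54 [295. 150. 349. 168.] 395 med [ 0.4942 -0.3342  0.0457] ztop 0.0719 topmid [ 0.4405 -0.3383  0.0766]
```

Run:
```python
import cv2,numpy as np
a=cv2.imread("pics/top0.png")[115:315,140:420]
cv2.imwrite("pics/topc.png",cv2.resize(a,(800,571),interpolation=cv2.INTER_CUBIC))
```

```text
(no output)
```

View pics/topc.png

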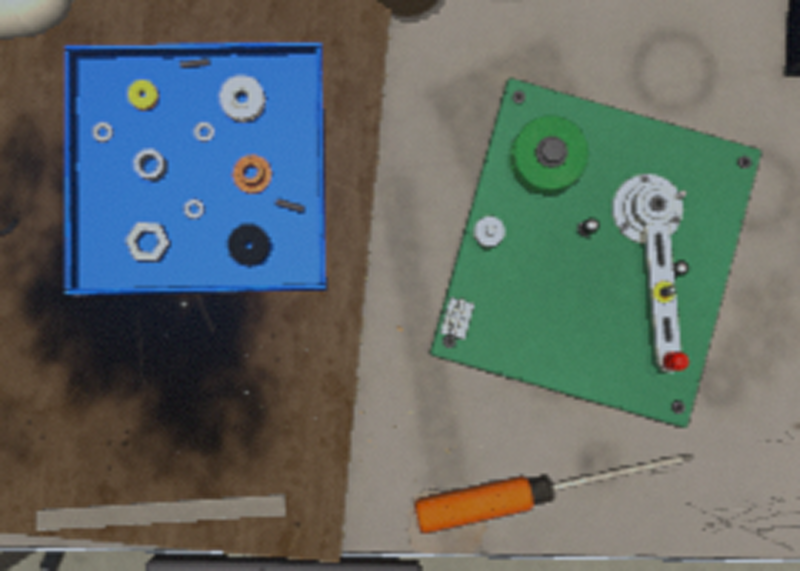

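The picture shows the white grooved roller at crop (242,97) in the tray's far right corner. The arm runs from its pivot at (657,205) to the red post at (676,361), with the pin at (663,292) and the rear stop at (681,268). I'm setting out towards the roller.

Call:
play_rows(increments=[4.8,-3.6,0.6,0.05,0.7,9.6,-7.2,1.2,0.1,0.7,14.5,-10.8,1.8,0.15,0.7,19.3,-14.3,2.4,0.2,0.7,24.1,-17.9,3.0,0.246,0.7], force=20)

```text
clock: 1.42
tool_pos: [0.344, -0.3724, 0.2258]
tcp_rot: [[1.0, -0.001, 0.001], [-0.001, -1.0, -0.001], [0.001, 0.001, -1.0]]
wrist_force: [1.1, 0.4, 0.3]
width: 0.0618
grip_force: 0.0
```

Call:
play_rows(increments=[3.7,-4.6,0.8,0,0.7,7.4,-9.2,1.6,0,0.7,11.1,-13.8,2.4,0,0.7,14.8,-18.4,3.0,0,0.7,18.5,-23.0,3.6,0,0.7])

```text
clock: 2.05
tool_pos: [0.5288, -0.1419, 0.1897]
tcp_rot: [[1.0, 0.001, 0.001], [0.001, -1.0, -0.0], [0.001, 0.0, -1.0]]
wrist_force: [0.8, -0.9, -0.9]
width: 0.0615
grip_force: 0.0
```

Call:
play_rows(increments=[3.6,-4.3,0.8,0,0.7,7.2,-8.6,1.6,0,0.7,10.8,-13.0,2.4,0,0.7,11.8,-14.3,3.5,0,0.7,11.8,-14.3,3.5,0,0.7])

```text
clock: 2.68
tool_pos: [0.6448, 0.0006, 0.1536]
tcp_rot: [[1.0, 0.003, -0.002], [0.003, -1.0, -0.0], [-0.002, 0.0, -1.0]]
wrist_force: [-1.4, -1.5, 1.1]
width: 0.0621
grip_force: 0.0
```

Run:
```python
from h import *
p=imaging.read_camera("wrist");C=cloud(p);save(p,"w1.png");s=sensors.get_state();print(s["clock"],s["tool_pos"].round(4) if hasattr(s["tool_pos"],"round") else s["tool_pos"],p["position"],s["width"])
find(p,C,"guide_roller")
```

```text
2.725 [ 0.6444 -0.0017  0.1542] [7.16488428e-01 6.29906817e-04 2.81799942e-01] 0.061818141788426394
guide_roller 0.83 [260. 177. 302. 223.] 1660 med [0.6484 0.0021 0.0337] ztop 0.0349 topmid [0.6469 0.0021 0.0337]
```

View pics/w1.png

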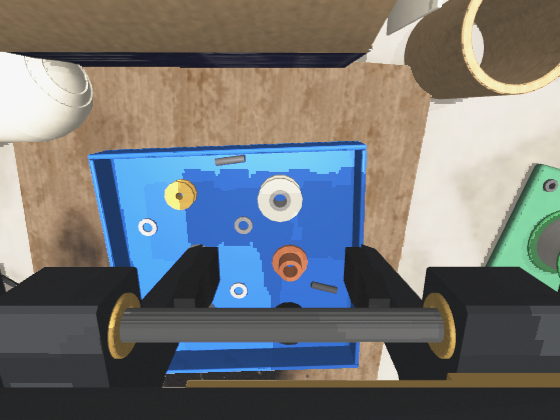

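The roller is at pixel (280,200), about (0.6475, 0.002) in the world. There's free room on both of its sides along y. I'm going down and gripping it.

Call:
play_rows(increments=[0.3,-0.2,2.5,0,0.7,0.3,-0.2,5.5,0,0.7,0.3,-0.2,8.5,0,0.7,0.3,-0.2,10.6,0,0.7,0.3,-0.2,11.6,0,0.7])

```text
clock: 3.4
tool_pos: [0.6477, 0.0001, 0.0381]
tcp_rot: [[1.0, -0.001, -0.001], [-0.001, -1.0, -0.001], [-0.001, 0.001, -1.0]]
wrist_force: [0.9, 1.0, 0.2]
width: 0.0616
grip_force: 0.0
```

Call:
play_rows(increments=[0,0,0,0,0.7,0,0,0,0,0.3,0,0,0,0,0.3,0,0,0,0,0.3,0,0,0,0,0.3], force=20)

```text
clock: 4.03
tool_pos: [0.6488, 0.0017, 0.0394]
tcp_rot: [[1.0, 0.001, 0.001], [0.001, -1.0, -0.0], [0.001, 0.0, -1.0]]
wrist_force: [-0.5, 0.4, 3.9]
width: 0.0355
grip_force: 20.0
```

Call:
play_rows(increments=[0,0,0,0,0.3,0,0,-1,0,0.3,0,0,-3,0,0.3,0,0,-6,0,0.3,0,0,-9,0,0.3])

```text
clock: 4.65
tool_pos: [0.6485, 0.0016, 0.1307]
tcp_rot: [[1.0, 0.001, 0.001], [0.001, -1.0, -0.0], [0.001, 0.0, -1.0]]
wrist_force: [1.6, 0.2, -0.8]
width: 0.0355
grip_force: 20.0
```

```bash
cat >> h.py <<'E'
def ray(p,uv,z):
    f=210/np.tan(np.radians(p["fovy"])/2); d=np.array(p["attitude"])@np.array([(uv[0]-p["cx"])/f,(uv[1]-p["cy"])/f,1]); o=np.array(p["position"])
    return (o+d*(z-o[2])/d[2]).round(4)
E
python3 - <<'E'
from h import *
for n in ["top","scene"]:
    p=imaging.read_camera(n);C=cloud(p)
    hsv=cv2.cvtColor(p["color"],cv2.COLOR_RGB2HSV)
    reg=(np.abs(C[...,0]-.5)<.13)&(np.abs(C[...,1]+.3)<.1)
    for nm,lo,hi,z in [("brass",(20,110,110),(34,255,255),.048),("red",(0,150,100),(8,255,255),.082)]:
        m=(cv2.inRange(hsv,lo,hi)>0)&reg; v,u=np.nonzero(m)
        if len(u): print(n,nm,len(u),u.mean(),v.mean(),ray(p,(u.mean(),v.mean()),z),C[m].max(0).round(3),np.median(C[m],0).round(4))
    # arm
    m=reg&(np.abs(C[...,2]-.047)<.006)
    print(n,[ (x0, C[m&(np.abs(C[...,0]-x0)<.004)&(C[...,1]<-.28)][:,1].mean().round(4)) for x0 in (.46,.48,.5,.52,.54)])
E
```

```text
top brass 26 371.2692307692308 216.84615384615384 [ 0.497  -0.3372  0.048 ] [ 0.504 -0.332  0.068] [ 0.4967 -0.3369  0.0475]
top red 39 376.5128205128205 241.30769230769232 [ 0.442  -0.3413  0.082 ] [ 0.447 -0.337  0.088] [ 0.4425 -0.3423  0.08  ]
top [(0.46, np.float64(-0.3427)), (0.48, np.float64(-0.3406)), (0.5, np.float64(-0.3347)), (0.52, np.float64(-0.3407)), (0.54, np.float64(-0.3326))]
scene brass 17 325.2352941176471 157.94117647058823 [ 0.4954 -0.3362  0.048 ] [ 0.511 -0.331  0.052] [ 0.4956 -0.3352  0.047 ]
scene red 61 345.655737704918 159.0 [ 0.4345 -0.3239  0.082 ] [ 0.448 -0.334  0.082] [ 0.4394 -0.3381  0.0685]
scene [(0.46, np.float64(-0.3399)), (0.48, np.float64(-0.337)), (0.5, np.float64(-0.3312)), (0.52, np.float64(-0.3385)), (0.54, np.float64(-0.3302))]
```

Call:
play_rows(increments=[-2.5,4.2,-1,0,0.3,-5.2,8.4,-2,0,0.3,-8,13,-3,0,0.3,-11,17.8,-3,0,0.3,-13.5,22,-3,0,0.3])

```text
clock: 5.38
tool_pos: [0.5119, -0.2204, 0.1588]
tcp_rot: [[1.0, -0.0, -0.001], [-0.0, -1.0, -0.001], [-0.001, 0.001, -1.0]]
wrist_force: [-0.3, -0.3, -0.7]
width: 0.0355
grip_force: 20.0
```

Call:
play_rows(increments=[-2.5,4,0,0,0.3,-5,8,0,0,0.3,-7,11.5,0,0,0.3,-7.3,11.9,0,0,0.3,-7.3,11.9,0,0,0.3])

```text
clock: 6.0
tool_pos: [0.4408, -0.3369, 0.1586]
tcp_rot: [[1.0, 0.001, 0.0], [0.001, -1.0, 0.001], [0.0, -0.001, -1.0]]
wrist_force: [0.8, 0.2, 0.4]
width: 0.0352
grip_force: 20.0
```

Run:
```python
from h import *
p=imaging.read_camera("wrist");C=cloud(p);save(p,"w2.png");s=sensors.get_state();print(s["clock"],np.round(s["tool_pos"],4),np.round(s["tcp_rot"],3).tolist(),p["position"],s["width"])
find(p,C,"guide_roller")
```

```text
6.05 [ 0.4415 -0.3361  0.1586] [[1.0, 0.003, 0.001], [0.003, -1.0, 0.001], [0.001, -0.001, -1.0]] [ 0.51224061 -0.33708844  0.2870095 ] 0.03536322743566032
guide_roller 0.86 [244. 229. 320. 307.] 5097 med [ 0.4421 -0.337   0.1528] ztop 0.1539 topmid [ 0.4394 -0.3372  0.1526]
```

View pics/w2.png

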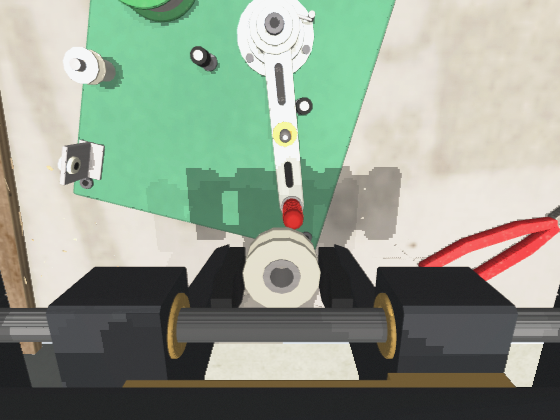

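The wrist view shows the roller held, with its bore at (282,276). The pin with its brass washer is at (285,134), the post at (292,213) and the rear stop at (304,106). I'll measure bore against pin in this one camera.

```bash
cat > m.py <<'E'
from h import *
p=imaging.read_camera("wrist");C=cloud(p);s=sensors.get_state()
print(s["clock"],np.round(s["tool_pos"],4),np.round(p["position"],4))
r=spotter.trace(p,"guide_roller")[0]; m=r["mask"]&(p["range_z"]>0); P=C[m]
zt=np.percentile(P[:,2],90); T=P[np.abs(P[:,2]-zt)<.003]
A=np.c_[T[:,:2]-T[:,:2].mean(0),np.ones(len(T))]; co=np.linalg.lstsq(A,T[:,2],rcond=None)[0]; print("top plane slope",co.round(4),len(T))
cnt=max(cv2.findContours((m&(np.abs(C[...,2]-zt)<.003)).astype(np.uint8),cv2.RETR_EXTERNAL,cv2.CHAIN_APPROX_NONE)[0],key=len)[:,0]
X=np.array([ray(p,q,co[2])[:2] for q in cnt]); 
from scipy.optimize import least_squares
f=least_squares(lambda a:np.hypot(X[:,0]-a[0],X[:,1]-a[1])-a[2],[*X.mean(0),.018],loss="soft_l1",f_scale=.0005).x; print("roller circle",f.round(4))
g=cv2.cvtColor(p["color"],cv2.COLOR_RGB2GRAY).astype(float); hsv=cv2.cvtColor(p["color"],cv2.COLOR_RGB2HSV)
b=(cv2.inRange(hsv,(20,90,90),(35,255,255))>0)&(np.abs(C[...,0]-.497)<.03)&(np.abs(C[...,1]+.337)<.03)
if b.sum()>20:
    c=max(cv2.findContours(b.astype(np.uint8),cv2.RETR_EXTERNAL,cv2.CHAIN_APPROX_NONE)[0],key=len)
    e=cv2.fitEllipse(c); print("washer px",e,"->",ray(p,e[0],.048))
    t=(np.abs(C[...,0]-.497)<.02)&(np.abs(C[...,1]+.337)<.02)&(C[...,2]>.066); print("pin pts",t.sum(),C[t].mean(0).round(4) if t.any() else "")
rd=(cv2.inRange(hsv,(0,150,80),(8,255,255))>0)&(np.abs(C[...,0]-.44)<.03)&(np.abs(C[...,1]+.34)<.03)
t=rd&(C[...,2]>.078); print("post top",t.sum(),((C[t].max(0)+C[t].min(0))/2).round(4) if t.any() else "")
x,y=C[...,0],C[...,1]
k=cv2.resize(p["color"][220:310,240:325],None,fx=4,fy=4)
t=(C[...,2]>.02)&(abs(x-.515)<.018)&(abs(y+.349)<.01)&~(abs(C[...,2]-.046)<.004);print("stop",t.sum(),np.median(C[t],0).round(3) if t.any() else "",C[t].max(0) if t.any() else "")
E
python3 m.py
```

```text
6.15 [ 0.4419 -0.3357  0.1587] [ 0.5132 -0.3357  0.2871]
top plane slope [-3.80e-03 -1.00e-04  1.53e-01] 3917
roller circle [ 0.4406 -0.3359  0.0175]
washer px ((387.6476745605469, 310.3774719238281), (8.691648483276367, 30.871084213256836), 158.16558837890625) -> [ 0.3509 -0.426   0.048 ]
pin pts 1107 [ 0.5113 -0.3361  0.2644]
post top 267 [ 0.4412 -0.3448  0.0805]
stop 46 [ 0.505 -0.345  0.053] [ 0.51909223 -0.33928354  0.07292561]
```

```bash
sed -i 's/^b=(/b=(C[...,2]<.1)\&(/; s/(C\[...,2\]>.066)/(C[...,2]>.066)\&(C[...,2]<.1)/; s/(C\[...,2\]>.02)/(C[...,2]>.02)\&(C[...,2]<.1)/; s/^rd=(/rd=(C[...,2]<.1)\&(/' m.py; python3 m.py
```

```text
6.25 [ 0.4416 -0.3361  0.1587] [ 0.5132 -0.3358  0.2872]
top plane slope [-0.0045  0.0011  0.1531] 3945
roller circle [ 0.4407 -0.3361  0.0176]
washer px ((284.571044921875, 138.10777282714844), (14.247490882873535, 18.585039138793945), 108.86921691894531) -> [ 0.4933 -0.3382  0.048 ]
pin pts 119 [ 0.4956 -0.3393  0.0724]
post top 269 [ 0.4414 -0.345   0.0807]
stop 42 [ 0.499 -0.342  0.056] [ 0.52039614 -0.33946517  0.07312766]
```

Run:
```python
from h import *
p=imaging.read_camera("wrist")
k=cv2.resize(p["color"][90:180,235:335],None,fx=6,fy=6,interpolation=cv2.INTER_NEAREST)
cv2.imwrite("pics/w3.png",k[:,:,::-1]); print(p["cx"],p["cy"],p["position"],p["attitude"])
for z in(.046,.048,.07,.076): print(z,[ray(p,q,z) for q in((284,134),(285,134),(285,135))])
```

```text
281.34169968369486 205.45308236458584 [ 0.51286945 -0.33637656  0.28716347] [[ 3.90644663e-03 -9.59166935e-01 -2.82813595e-01]
 [-9.99992370e-01 -3.74086073e-03 -1.12550070e-03]
 [ 2.15767823e-05  2.82815834e-01 -9.59174230e-01]]
0.046 [array([ 0.4957, -0.3384,  0.046 ]), array([ 0.4957, -0.3391,  0.046 ]), array([ 0.495 , -0.3391,  0.046 ])]
0.048 [array([ 0.4959, -0.3384,  0.048 ]), array([ 0.4959, -0.3391,  0.048 ]), array([ 0.4952, -0.3391,  0.048 ])]
0.07 [array([ 0.4974, -0.3382,  0.07  ]), array([ 0.4974, -0.3388,  0.07  ]), array([ 0.4968, -0.3388,  0.07  ])]
0.076 [array([ 0.4979, -0.3381,  0.076 ]), array([ 0.4979, -0.3388,  0.076 ]), array([ 0.4972, -0.3388,  0.076 ])]
```

View pics/w3.png

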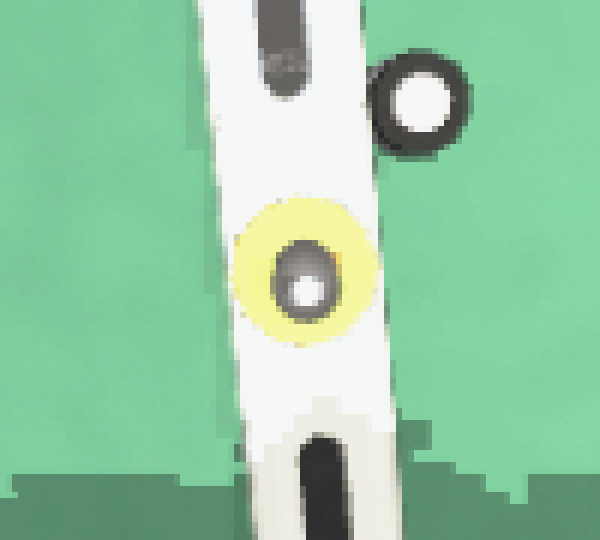

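The crop shows the washer centred at pixel (285.5,134.7) and the pin tip at (285.7,138), which both give a pin at (0.4953, -0.3393). Next I'll check the bore centre.

Run:
```python
from h import *
p=imaging.read_camera("wrist"); hsv=cv2.cvtColor(p["color"],cv2.COLOR_RGB2HSV)
sub=p["color"][225:315,240:325].astype(int); sat=sub.max(2)-sub.min(2); g=sub.mean(2)
m=((sat<18)&(g<190)).astype(np.uint8); n,l,st,ce=cv2.connectedComponentsWithStats(m)
for i in range(1,n):
    if st[i,4]>60: print(st[i],ce[i]+[240,225],ray(p,ce[i]+[240,225],.153))
print(np.array2string(g[50,:].astype(int),max_line_width=400)); print(np.array2string(g[:,42].astype(int),max_line_width=400))
```

```text
[ 51   0  34  82 509] [319.68762279 262.5913556 ] [ 0.4462 -0.3543  0.153 ]
[54  5 19 15 81] [305.28395062 235.30864198] [ 0.4594 -0.3474  0.153 ]
[   0   11   85   79 1193] [268.56915339 294.4635373 ] [ 0.4298 -0.331   0.153 ]
[  23   34   38   35 1005] [281.24875622 275.9800995 ] [ 0.4394 -0.3369  0.153 ]
[ 32  31  75 170 218 219 219 218 218 219 218 218 218 219 218 218 218 218 219 219 218 218 207 148 163 164 162 162 163 155 101  89  91  90  91  92  94  95  95  95  95  95  96  95  95  95  94  94  94  92  92  91  93 129 163 164 164 164 164 163 170 218 219 218 219 218 218 218 218 218 218 218 218 218 219 218 218 218 218 206  70  31  30  31  31]
[103 103 116 130 134 190 210 208 208 209 208 208 207 134 130 136 212 220 220 220 220 220 220 220 220 220 219 219 219 219 219 219 219 217 150 163 165 165 165 164 162 160 160 153  95  95  95  96  96  97  96  96  96  96  96  96  96  96  96  96  96  97 118 164 163 161 160 162 173 219 218 219 218 218 218 218 218 218 218 218 218 217 176  57  60  61  64  81  83  71]
```

Call:
play_rows(increments=[3,0.12,0,0,0.3,5.6,0.24,0,0,0.3,5.6,0.24,2.5,0,0.3,5.6,0.24,4.5,0,0.3,5.6,0.24,4.5,0,0.3])

```text
clock: 7.02
tool_pos: [0.4958, -0.339, 0.1124]
tcp_rot: [[1.0, 0.001, -0.003], [0.001, -1.0, 0.002], [-0.003, -0.002, -1.0]]
wrist_force: [-0.8, -0.2, 0.1]
width: 0.0357
grip_force: 20.0
```

Run:
```python
from h import *
s=sensors.get_state();print(s["clock"],np.round(s["tool_pos"],4),np.round(s["wrist_force"],1))
p=imaging.read_camera("scene");C=cloud(p)
u,v=proj(p,[.497,-.339,.08])[0].astype(int)
a=p["color"][v-50:v+50,u-65:u+65]
q=imaging.read_camera("top"); u,v=proj(q,[.497,-.339,.08])[0].astype(int); b=q["color"][v-50:v+50,u-65:u+65]
cv2.imwrite("pics/c4.png",cv2.resize(np.hstack([a,b]),(780,300),interpolation=cv2.INTER_CUBIC)[:,:,::-1])
```

```text
7.025 [ 0.4958 -0.339   0.1124] [-0.8 -0.2  0.1]
```

View pics/c4.png

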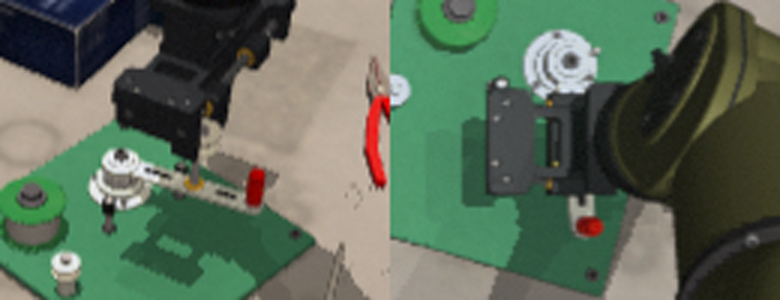

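The scene view shows the held roller straight above the pin, clear of the post and the stop. I'm lowering it gently to engage the pin.

Call:
play_rows(increments=[0,0,0.8,0,0.3,0,0,1.2,0,0.3,0,0,1.6,0,0.3,0,0,2.0,0,0.3,0,0,2.2,0,0.3])

```text
clock: 7.75
tool_pos: [0.4966, -0.3399, 0.0914]
tcp_rot: [[1.0, 0.001, -0.0], [0.001, -1.0, 0.0], [-0.0, -0.0, -1.0]]
wrist_force: [-0.3, -0.1, 0.1]
width: 0.0357
grip_force: 20.0
```

Run:
```python
from h import *
s=sensors.get_state();print(s["clock"],np.round(s["tool_pos"],4),np.round(s["wrist_force"],1),np.round(s["torque"],2))
p=imaging.read_camera("wrist");C=cloud(p); find(p,C,"guide_roller")
cv2.imwrite("pics/w5.png",cv2.resize(p["color"][200:320,190:370],(720,480),interpolation=cv2.INTER_CUBIC)[:,:,::-1])
```

```text
7.75 [ 0.4966 -0.3399  0.0914] [-0.3 -0.1  0.1] [-0.01 -0.01  0.  ]
guide_roller 0.67 [245. 226. 319. 307.] 5030 med [ 0.4981 -0.34    0.0856] ztop 0.0867 topmid [ 0.4998 -0.3402  0.1169]
```

View pics/w5.png

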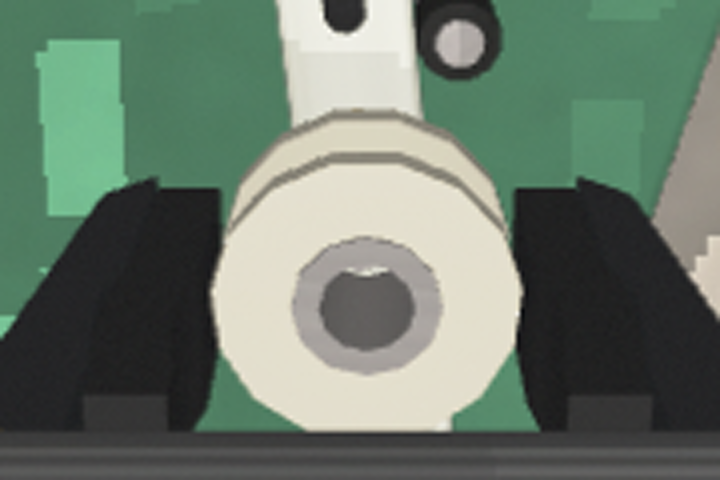

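There's no contact force, and the roller's bottom is at about 0.068, below the pin tip at 0.076. So the pin is inside the bore. I'm going on down to the washer.

Call:
play_rows(increments=[0,0,0.6,0,0.3,0,0,1.2,0,0.3,0,0,1.6,0,0.3,0,0,1.9,0,0.3,0,0,2.0,0,0.3])

```text
clock: 8.48
tool_pos: [0.4966, -0.3398, 0.0715]
tcp_rot: [[1.0, 0.001, -0.0], [0.001, -1.0, 0.0], [-0.0, -0.0, -1.0]]
wrist_force: [-0.4, -0.4, -0.1]
width: 0.0356
grip_force: 20.0
```

Run:
```python
from h import *
s=sensors.get_state();print(s["clock"],np.round(s["tool_pos"],4),np.round(s["wrist_force"],1),np.round(s["torque"],2))
p=imaging.read_camera("wrist");C=cloud(p); find(p,C,"guide_roller")
x=C[(p["range_z"]>0)&(abs(C[...,0]-.54)<.01)&(abs(C[...,1]+.334)<.006)&(C[...,2]<.06)]; print("arm z",np.percentile(x[:,2],[10,50,90]) if len(x) else "")
```

```text
8.475 [ 0.4966 -0.3398  0.0715] [-0.4 -0.4 -0.1] [-0.05 -0.03  0.01]
guide_roller 0.97 [241. 229. 318. 308.] 4857 med [ 0.4988 -0.3404  0.0657] ztop 0.0669 topmid [ 0.5    -0.3402  0.0973]
arm z [0.04471373 0.04556274 0.0465362 ]
```

Call:
play_rows(increments=[0,0,0.1,0,0.3,0,0,0.2,0,0.3,0,0,0.2,0,0.3,0,0,0.2,0,0.3,0,0,0.2,0,0.3])

```text
clock: 9.2
tool_pos: [0.4968, -0.3401, 0.0708]
tcp_rot: [[1.0, 0.001, 0.001], [0.001, -1.0, -0.001], [0.001, 0.001, -1.0]]
wrist_force: [-1.0, 1.6, 7.0]
width: 0.0357
grip_force: 20.0
```

I met 7 N at the bottom, so the roller is seated. I'm releasing it and rising.

Call:
play_rows(increments=[0,0,-0.1,0,0.6,0,0,-0.1,0,0.6,0,0,-0.1,0,0.6,0,0,-1.5,0,0.6,0,0,-4.5,0,0.6])

```text
clock: 9.82
tool_pos: [0.496, -0.3394, 0.1148]
tcp_rot: [[1.0, 0.001, -0.002], [0.001, -1.0, 0.001], [-0.002, -0.001, -1.0]]
wrist_force: [1.2, -1.0, 0.1]
width: 0.0529
grip_force: 0.0
```

Call:
play_rows(increments=[0,0,-2,0,0.6,-3,0.3,-3,-0.1,0.6,-6,0.6,-3,-0.1,0.6,-8.5,0.6,-3,-0.1,0.6,-8.5,0.6,-3,-0.1,0.6])

```text
clock: 10.45
tool_pos: [0.4097, -0.3466, 0.1455]
tcp_rot: [[0.995, 0.098, -0.001], [0.098, -0.995, -0.0], [-0.001, 0.0, -1.0]]
wrist_force: [0.3, -0.4, -0.1]
width: 0.0529
grip_force: 0.0
```

Run:
```python
from h import *
p=imaging.read_camera("wrist");C=cloud(p);s=sensors.get_state();print(s["clock"],np.round(s["tool_pos"],4),np.round(s["tcp_rot"],3).tolist(),np.round(s["qpos"],2))
save(p,"w6.png"); find(p,C,"guide_roller"); find(p,C,"thumb_post")
```

```text
10.5 [ 0.4119 -0.3464  0.1455] [[0.995, 0.1, 0.001], [0.1, -0.995, -0.001], [0.001, 0.001, -1.0]] [ 0.67  0.74 -0.1   1.93  0.14  0.48 -1.  ]
guide_roller 0.68 [256.  53. 313. 114.] 2628 med [ 0.4958 -0.3404  0.0655] ztop 0.0667 topmid [ 0.495  -0.3403  0.0663]
thumb_post 0.63 [274. 160. 296. 192.] 635 med [ 0.4434 -0.3446  0.0792] ztop 0.0821 topmid [ 0.4408 -0.3449  0.0806]
```

View pics/w6.png

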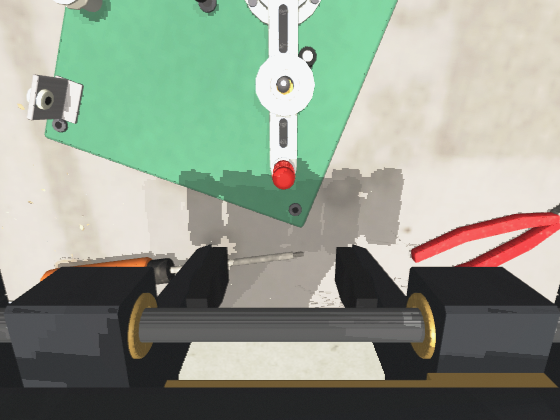

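The roller sits fully down (top at z 0.066) with the pin showing at (284,85). The post is at (284,176), centred between the fingers. Now I'll take the post.

Call:
play_rows(increments=[3,0.1,0,0,0.6,3,0.1,2,0,0.5,3,0.1,4.5,0,0.5,3,0.1,6.5,0,0.5,3,0.1,7.4,0,0.5])

```text
clock: 11.22
tool_pos: [0.4427, -0.3433, 0.0697]
tcp_rot: [[0.995, 0.102, 0.0], [0.102, -0.995, 0.001], [0.0, -0.001, -1.0]]
wrist_force: [0.8, -0.2, 0.6]
width: 0.0437
grip_force: 0.0
```

Call:
play_rows(increments=[0,0,0,0,0.5,0,0,0,0,0.05,0,0,0,0,0.05,0,0,0,0,0.05,0,0,0,0,0.05], force=30)

```text
clock: 11.85
tool_pos: [0.4418, -0.3446, 0.0711]
tcp_rot: [[0.995, 0.1, 0.001], [0.1, -0.995, -0.001], [0.001, 0.001, -1.0]]
wrist_force: [0.2, -0.5, 2.7]
width: 0.0129
grip_force: 30.0
```

Run:
```python
from h import *
s=sensors.get_state();print(s["clock"],np.round(s["tool_pos"],4),np.round(s["tcp_rot"],3).tolist(),s["width"],np.round(s["wrist_force"],1))
t=np.mean([sensors.get_state()["tool_pos"] for _ in range(5)],0)
piv=np.array([.5656,-.3319]); R=np.array(s["tcp_rot"]); r0=np.array([.4411,-.345])-piv
for a in np.arange(.1,1.11,.1).tolist()+[1.05,1.08]:
    c,q=np.cos(-a),np.sin(-a); d=np.array([[c,-q],[q,c]])@r0-r0
    print(round(a,2),np.round(np.array([d[0],d[1],0])@R*100,2))
```

```text
11.85 [ 0.4418 -0.3446  0.0711] [[0.995, 0.1, 0.001], [0.1, -0.995, -0.001], [0.001, 0.001, -1.0]] 0.012913476187784323 [ 0.2 -0.5  2.7]
0.1 [ 0.06 -1.25 -0.  ]
0.2 [ 0.24 -2.49 -0.  ]
0.3 [ 0.54 -3.7  -0.  ]
0.4 [ 0.97 -4.88 -0.01]
0.5 [ 1.51 -6.01 -0.01]
0.6 [ 2.16 -7.08 -0.01]
0.7 [ 2.91 -8.08 -0.01]
0.8 [ 3.76 -9.   -0.01]
0.9 [ 4.69 -9.83 -0.01]
1.0 [ 5.710e+00 -1.056e+01 -1.000e-02]
1.1 [ 6.790e+00 -1.119e+01 -1.000e-02]
1.05 [ 6.240e+00 -1.089e+01 -1.000e-02]
1.08 [ 6.570e+00 -1.107e+01 -1.000e-02]
```

The post is held. Now I'll swing along the arc, turning the tool with the arm.

Call:
play_rows(increments=[0.06,-1.25,0,0.1,0.05,0.24,-2.5,0,0.2,0.05,0.54,-3.7,0,0.3,0.05,0.97,-4.88,0,0.4,0.05,1.5,-6.0,0,0.5,0.05], force=40)

```text
clock: 12.48
tool_pos: [0.4506, -0.2843, 0.0712]
tcp_rot: [[0.92, -0.393, 0.001], [-0.393, -0.92, -0.003], [0.002, 0.002, -1.0]]
wrist_force: [-0.5, -4.1, 0.4]
width: 0.013
grip_force: 40.0
```

Run:
```python
from h import *
s=sensors.get_state();print(s["clock"],np.round(s["tool_pos"],4),np.round(s["tcp_rot"],3).tolist(),s["width"],np.round(s["wrist_force"],1),np.round(s["qpos"],2))
p=imaging.read_camera("wrist");C=cloud(p); find(p,C,"guide_roller"); find(p,C,"thumb_post")
```

```text
12.475 [ 0.4506 -0.2843  0.0712] [[0.92, -0.393, 0.001], [-0.393, -0.92, -0.003], [0.002, 0.002, -1.0]] 0.012961244763264147 [-0.5 -4.1  0.4] [ 0.45  0.87  0.04  1.98 -0.1   0.29 -1.4 ]
guide_roller 0.91 [239. 110. 325. 198.] 5519 med [ 0.4999 -0.3067  0.0654] ztop 0.0665 topmid [ 0.4991 -0.3064  0.0671]
thumb_post 0.69 [265. 245. 299. 305.] 1625 med [ 0.4538 -0.2865  0.0758] ztop 0.0818 topmid [ 0.4495 -0.285   0.0805]
```

Call:
play_rows(increments=[0.06,-1.25,0,0.1,0.05,0.24,-2.5,0,0.2,0.05,0.54,-3.7,0,0.3,0.05,0.97,-4.88,0,0.4,0.05,1.5,-6.0,0,0.5,0.05])

```text
clock: 13.25
tool_pos: [0.4866, -0.2354, 0.0711]
tcp_rot: [[0.62, -0.785, -0.001], [-0.785, -0.62, -0.002], [0.001, 0.002, -1.0]]
wrist_force: [-2.6, -5.3, 3.5]
width: 0.0124
grip_force: 40.0
```

Call:
play_rows(increments=[0.01,-0.3,0,0.02,0.05,0.03,-0.6,0,0.05,0.05,0.05,-0.75,0,0.06,0.05,0.05,-0.85,0,0.06,0.05,0.05,-0.85,0,0.06,0.05])

```text
clock: 13.88
tool_pos: [0.4929, -0.2306, 0.0711]
tcp_rot: [[0.575, -0.818, -0.002], [-0.818, -0.575, -0.002], [0.0, 0.002, -1.0]]
wrist_force: [-4.2, -3.6, 6.3]
width: 0.0127
grip_force: 40.0
```

Run:
```python
from h import *
s=sensors.get_state();print(s["clock"],np.round(s["tool_pos"],4),np.round(s["tcp_rot"],3).tolist(),s["width"],np.round(s["wrist_force"],1),np.round(s["qpos"],2))
r=np.array(s["tool_pos"])[:2]-[.5656,-.3319]; print(np.hypot(*r),np.degrees(np.arctan2(r[1],r[0])), "from rest", np.arctan2(-.0131,-.1245)%6.283-np.arctan2(r[1],r[0]),"tool frame F",np.array(s["wrist_force"])@np.array(s["tcp_rot"]))
p=imaging.read_camera("wrist");C=cloud(p); save(p,"w7.png"); find(p,C,"guide_roller"); find(p,C,"thumb_post")
```

```text
13.875 [ 0.4929 -0.2306  0.0711] [[0.575, -0.818, -0.002], [-0.818, -0.575, -0.002], [0.0, 0.002, -1.0]] 0.012679529508883963 [-4.2 -3.6  6.3] [ 0.25  0.89  0.17  1.95 -0.39  0.34 -1.8 ]
0.12472602242669895 125.66653559032396 from rest 1.052947668250722 tool frame F [ 0.5176468   5.49437486 -6.25176801]
guide_roller 0.65 [240. 111. 322. 197.] 5516 med [ 0.523  -0.2761  0.0654] ztop 0.0665 topmid [ 0.5228 -0.2757  0.0667]
thumb_post 0.96 [268. 244. 298. 305.] 1669 med [ 0.4939 -0.235   0.075 ] ztop 0.0817 topmid [ 0.4919 -0.2317  0.0805]
```

View pics/w7.png

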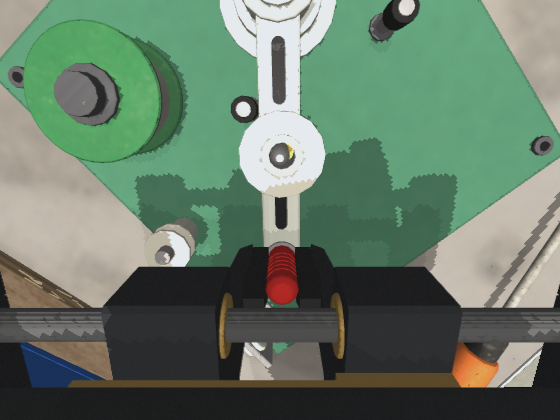

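The arm is at about 1.05 rad and the stop at (243,109) appears to touch its edge. The roller is free and clear of the gripper. I'll press a little more to confirm contact with the stop.

Call:
play_rows(increments=[0,-0.1,-0.05,0,0.05,0,-0.2,-0.1,0,0.05,0,-0.2,-0.1,0,0.05,0,-0.2,-0.1,0,0.05,0,-0.2,-0.1,0,0.05])

```text
clock: 14.65
tool_pos: [0.4937, -0.23, 0.0712]
tcp_rot: [[0.574, -0.819, -0.003], [-0.819, -0.574, -0.002], [0.0, 0.004, -1.0]]
wrist_force: [-4.0, -7.2, -2.3]
width: 0.013
grip_force: 40.0
```

Run:
```python
from h import *
for _ in range(2):
    s=sensors.get_state(); print(s["clock"],np.round(s["tool_pos"],4),s["width"],(np.array(s["wrist_force"])@np.array(s["tcp_rot"])).round(1)); p=imaging.read_camera("wrist")
```

```text
14.65 [ 0.4937 -0.23    0.0712] 0.012965200784144286 [3.6 7.4 2.3]
14.7 [ 0.4937 -0.23    0.0712] 0.012751816016360213 [3.  6.7 2.2]
```

Call:
play_rows(increments=[0,-0.1,0,0,0.05,0,-0.2,0,0,0.05,0,-0.25,0,0,0.05,0,-0.25,0,0,0.05,0,-0.25,0,0,0.05])

```text
clock: 15.38
tool_pos: [0.4939, -0.2298, 0.0712]
tcp_rot: [[0.573, -0.82, -0.006], [-0.82, -0.573, -0.003], [-0.001, 0.007, -1.0]]
wrist_force: [-6.5, -7.8, -0.7]
width: 0.0127
grip_force: 40.0
```

Run:
```python
from h import *
for _ in range(3):
    s=sensors.get_state(); print(s["clock"],np.round(s["tool_pos"],4),s["width"],(np.array(s["wrist_force"])@np.array(s["tcp_rot"])).round(1)); p=imaging.read_camera("wrist")
cv2.imwrite("pics/w8.png",cv2.resize(p["color"][80:310,190:360],(510,690)[::1] if 0 else (440,595),interpolation=cv2.INTER_CUBIC)[:,:,::-1])
```

```text
15.375 [ 0.4939 -0.2298  0.0712] 0.012744131306671354 [2.6 9.8 0.8]
15.425 [ 0.4939 -0.2298  0.0712] 0.012506668437599512 [3.5 9.5 0.4]
15.475 [ 0.4939 -0.2298  0.0712] 0.013003966779108552 [ 2.1 10.4  0.7]
```

View pics/w8.png

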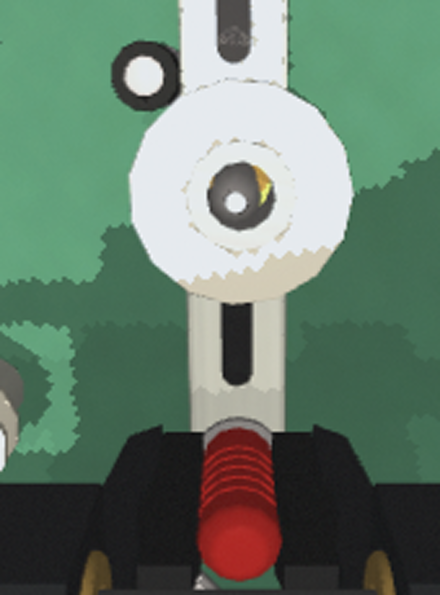

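The arm's edge touches the front stop sleeve at crop (178,75). Another 2.5 mm of command moved the tool only 0.3 mm while the push rose to 10 N, so the arm is on the stop. I'm handing in the job.

```bash
python3 -c "
from rig import job; print(job.sign_off())"
```

```text
the job is handed in; nothing more can be done
None
```

The white roller is seated right down on the pin, and I handed in with the sprung arm held on its front stop by the red post; the gripper is clear of the roller and nothing else was touched.

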